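# Lock a blank in the engraver's holding block

### The job

On one of the two pine holding blocks the hinged wooden cover stands open: press it shut over the brass blank until its sprung hinge snaps it fully closed. Then take the mallet from the steel tray by its handle and knock that cover's sprung locking pin fully down, so that it catches, with a brisk blow of the held mallet - a real tap, not a slow push and not with the gripper itself. Finally set the mallet back in the tray and let go of it; leave the other, already locked block and the things lying on the bench alone.

Things in the scene. Friction and masses are not known exactly. Their poses are not given: they have to be found in the camera images.
- block: the holding block whose cover stands open, fixed to the bench. Pine block 130 long (x) x 90 wide (y) x 48 mm high; origin: centre of its underside; its +x end is the hinge end, -x the free front end
- cover (a joint): hinge of its wooden cover (124 long x 90 wide x 10 mm thick), rad: 0 = shut, lying level with its top face 62 mm above the bench; 0.9 = open, as at the start. An over-centre spring pushes it open above about 0.3 and pulls it shut below; takes about 4 N at the free edge
- cover_hinge (a point): point on the hinge axis (parallel to the block's y), 60 mm to +x of the block's origin and 54 mm above the bench; the cover reaches from 3 to 127 mm from it towards the block's -x, its outer face 8 mm above the axis when shut
- cover_edge (a point): point on the cover's outer face on its centre line, 12 mm from the free front edge and 115 mm from the hinge axis: a good place to press; z is the face's outward normal (up when shut)
- pin (a joint): the steel locking pin in that cover, m: 0 = up (head top 17 mm above the cover's face), 0.012 = fully down (head top 5 mm above the face). About 10 N starts it; past 0.0075 it snaps down and stays
- pin_head (a point): centre of the top of the pin's flat round head (18 mm diameter, 5 mm thick, on a 10 mm shank), 70 mm from the hinge axis on the cover's centre line; z points out of the cover
- mallet: small mallet of 0.3 kg, standing in the tray on one face of its head: upright cylindrical aluminium head, 38 mm diameter, 66 mm high, with flat white nylon faces; level wooden handle, 18 mm wide x 20 mm high, centre 33 mm above the lower face, reaching from the head to 128 mm from the head's axis along the mallet's -x. Origin: centre of the lower face; z up along the head
- mallet_grip (a point): point in the handle's centre 42 mm from the head's axis, 33 mm above the lower face: grip here across the handle (mallet y)
- mallet_face (a point): centre of the lower, striking face of the mallet
- tray: shallow steel tray fixed to the bench, 150 (x) x 190 (y) x 14 mm high, walls and floor 3 mm; origin: centre of its underside
- spare: the other holding block, already shut and locked, to be left alone; fixed to the bench. Pine block 130 long (x) x 90 wide (y) x 48 mm high; origin: centre of its underside; its +x end is the hinge end, -x the free front end
- spare_cover (a joint): hinge of its cover, rad: 0 = shut
- spare_pin (a joint): its locking pin, m: 0.012 = down, as it must stay
- eraser: white eraser 22 x 48 x 13 mm lying on the bench, loose; origin: centre of its underside
- scriber: square wooden scriber handle 12 x 110 x 12 mm with a 25 mm steel tip to +y, loose; origin: centre of the handle's underside
- jar: small glass jar, 48 mm diameter, 45 mm high, loose; origin: centre of its underside
Not all that is in view belongs to the job. There is more than one size of the mallet; the one meant has the size given above.

How it is judged:
By the outcome, as a careful person would: the job done as asked, in the order asked, and still so for the second after the job is handed in, with the robot touching nothing.
It also fails if it takes over 64 s, if anything falls off the work surface, if the arm or the gripper's body presses on something with over 40 N, if the wrist force passes 120 N, or if a joint passes its speed limit or range.

### The arm

A 7-joint arm with a two-finger parallel gripper is mounted at the origin on the work surface. World frame = base frame: x ahead of the robot, y to its left, z up, the work surface at z = 0. Lengths are in m, angles in rad, forces in N, time in s.
With the tool pointing down it reaches from about 0.425 to 0.925 m from the base axis. Payload 6.8 kg.
Tool frame: the origin (TCP) lies on the front face of the gripper's body, between the roots of the fingers; the fingertips stand 73 mm ahead of it and the grasp point (between the pads) lies 54 mm ahead of it; z points along the fingers, y is the direction in which the jaws open and shut (so a half turn about z gives the same grasp; the last joint's range is limited). The gripper opens to 85 mm and grips with 20 to 120 N. Pads are 22 mm wide; open, the fingers measure 114 mm over their backs; the gripper's body (76 mm by 85 mm) begins 54 mm behind the grasp point. The pads swing forward as they close: fully open they stand 13 mm farther back than shut.
Start: joints at [-1.315, 0.477, 0.022, 1.555, -0.011, 1.109, -0.083], TCP at [0.24, 0.631, 0.304] pointing down, gripper open.
Joint ranges: [-2.96, 2.96], [-0.34, 2.1], [-1.41, 1.46], [0.24, 2.44], [-1.37, 4.51], [0.17, 1.92], [-2.96, 2.96]. Speed limits (rad/s): [2.39, 2.39, 3.14, 3.14, 3.14, 3.14, 3.14].

### API

Orientations are given as a rotation vector (axis times angle).
In Python, from bench import * gives the robot as it stands.
- The arm moves only by the tool jog_arm, never from a script. Its argument "plan" is a list of rows, each a list of 2 entries, a list of its own where there are three numbers: the shift along the world's x, y, z in cm, then the turn about the world's z in rad. In form: [[[tx, ty, tz], twist], ...]. A call has 1 to 12 rows; each row shifts and turns the commanded pose from where the row before left it; what a row does not reach is not made up. A row lasts 1/10 s, in which the tool goes at most 50 mm and 8.59 degrees, less where a joint would pass 70% of its speed; a pose out of reach is approached as far as the arm can. A call is refused whole if a number of a shift passes 5 or a number of a turn 0.15, either way. A call with a gripper value outside its range is refused whole. "hand" is the finger opening in cm, from 0 to 8.54, set as the call begins (left out, the last holds). The fingers move at their own pace and stop on an object; "grip_force" is the grip in N (left out, the last holds). Time passes only in rows, so rows that do not move let the fingers close. It gives the time, the measured TCP pose, the force and the opening at its end, in the units of the state.
- get_obs(): the state, without advancing time (a new reading comes with each control period).
- grab_frame(name): name is "scene" or "side" or "wrist"; returns the picture (400x640x3 uint8, red, green, blue); there is no depth.
- get_calibration(name): a dict with "intrinsics" (3x3 intrinsics, pixels), "k1" (the pictures are not rectified: a ray, as slopes to the right and down, at radius r is drawn at 1 + k1 r^2 times it, then the intrinsics apply), "xyz" and "orientation" of the camera in the world. Camera axes: x right, y down, z forward; pixel columns grow to the right and rows downward; lengths in m; the calibration is good to about 2 mm. A picture is of the moment at which its call begins: read the wrist's pose just before it. get_calibration takes no time and is no camera call; for the wrist camera it gives the pose at the moment of the call.
- hand_in(): hands the job in, once; it reports no verdict.
The state is a dict: "clock": time; "joints": joint angles; "qvel": joint speeds; "tau": joint torques, N m; "tcp_pos": TCP position; "orientation": TCP orientation; "contact_force": force on the tool from outside, world axes, zero at the start; "moment": the same for the moment, N m; "grip_width": finger opening in m.
Only numpy, scipy, OpenCV 4.12 (cv2) and the standard library are available. Lean on these libraries where they do the work, as an engineer would, in place of code of your own. Each camera call takes 0.05 s, during which the arm holds its last target. There are 200 camera calls.

## Working session

There is one attempt and no reset: what is moved stays moved. The work goes in short steps, Python scripts to look and compute and a tool call to move; the robot and the scene stay as the last step left them, time stands still between calls to the robot, and variables do not carry over. Pictures are saved under pics/ and viewed, about 8 in all and at most 12, crops included, and the job is handed in when it is done.

Besides the shell and the picture viewer there is one more tool, called after "Call:" as name(argument=value, ...) on one line, values as JSON. jog_arm: Moves the arm, as the interface text tells. Its arguments: {"type":"object","properties":{"plan":{"type":"array","items":{"type":"array"}},"hand":{"type":"number"},"grip_force":{"type":"number"}},"required":["plan"]}

```bash
mkdir -p pics; python3 - <<'E'
from bench import *
import cv2,numpy as np
for n in("scene","side"):
    f=grab_frame(n); cv2.imwrite(f"pics/{n}0.png",f[:,:,::-1]); c=get_calibration(n); print(n,c)
o=get_obs(); print(o)
E
```

```text
scene {'intrinsics': array([[445.49130744,   0.        , 321.76955506],
       [  0.        , 445.49130744, 196.53601402],
       [  0.        ,   0.        ,   1.        ]]), 'k1': -0.04568066839728106, 'xyz': array([ 0.93538356, -0.5160445 ,  0.68308337]), 'orientation': array([-2.22002315, -0.75801504,  0.32002839])}
side {'intrinsics': array([[503.10692093,   0.        , 320.83799871],
       [  0.        , 503.10692093, 197.60287586],
       [  0.        ,   0.        ,   1.        ]]), 'k1': -0.0019510695078348132, 'xyz': array([ 0.2723235 , -1.01624586,  0.77279737]), 'orientation': array([-2.13025999,  0.28445497, -0.13930113])}
{'clock': 0.1, 'joints': array([-1.31509655,  0.47770084,  0.02233969,  1.55633311, -0.01150423,
        1.10930745, -0.08307718]), 'qvel': array([ 3.24414033e-04, -3.70033872e-03,  4.08201348e-04, -3.67122489e-03,
        8.54186736e-05,  2.49826192e-04,  1.57733726e-03]), 'tau': array([ 4.35507274e-03, -5.97751629e+01,  1.61359034e+00, -2.81951487e+01,
        1.28138877e-02,  5.12026323e-03,  8.02646696e-06]), 'tcp_pos': array([0.2400374 , 0.63044025, 0.30304214]), 'orientation': array([-5.68208378e-01, -3.08959401e+00,  2.52945223e-03]), 'contact_force': array([-0.45748405, -0.48527987, -0.18211374]), 'moment': array([-0.03343873, -0.01253627,  0.06394604]), 'grip_width': 0.08567535288468742}
```

View pics/scene0.png

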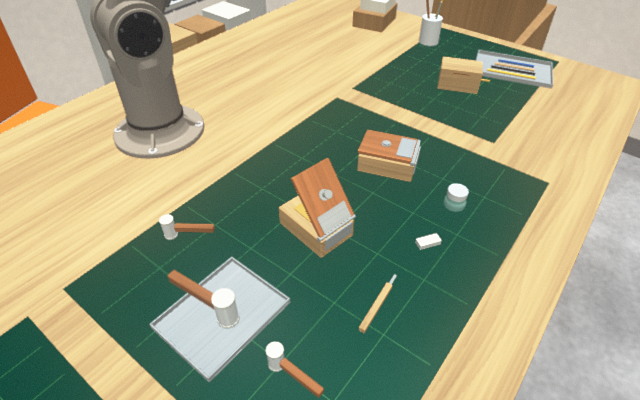

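View pics/side0.png

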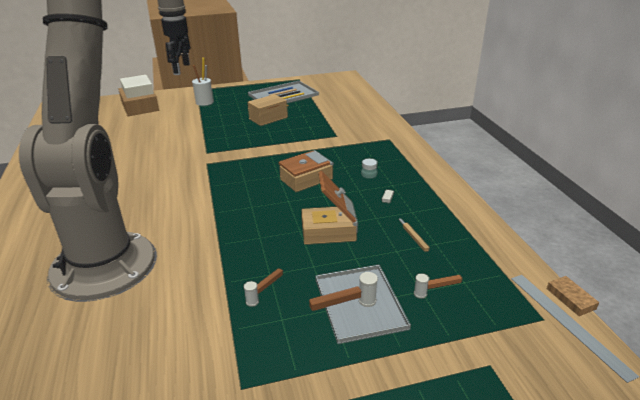

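The scene view shows three mallets, at about (225,308) in the tray, (168,227) and (275,356). The open block is at (318,210) and the locked one at (390,155). In the side view these are the tray mallet (368,288), the open block (330,220) and the spare (305,168). The tray mallet looks like the one meant: it is the largest, and it stands in the tray. I'll check it in enlarged crops.

```bash
python3 - <<'E'
import cv2,numpy as np
s=cv2.imread("pics/scene0.png");d=cv2.imread("pics/side0.png")
def crop(im,x,y,w):
    h=w*3//4; c=cv2.resize(im[y:y+h,x:x+w],(400,300),interpolation=cv2.INTER_CUBIC)
    for k in range(0,w,10):
        X=int(k*400/w); cv2.line(c,(X,0),(X,5 if k%50 else 10),(0,0,255),1)
        if k*3//4<h: pass
    for k in range(0,h,10):
        Y=int(k*400/w); cv2.line(c,(0,Y),(5,Y),(0,0,255),1)
    return c
t=np.vstack([np.hstack([crop(s,270,155,100),crop(s,145,255,160)]),np.hstack([crop(d,290,165,100),crop(d,300,255,120)])])
cv2.imwrite("pics/crops.png",t)
E
```

```text
(no output)
```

View pics/crops.png

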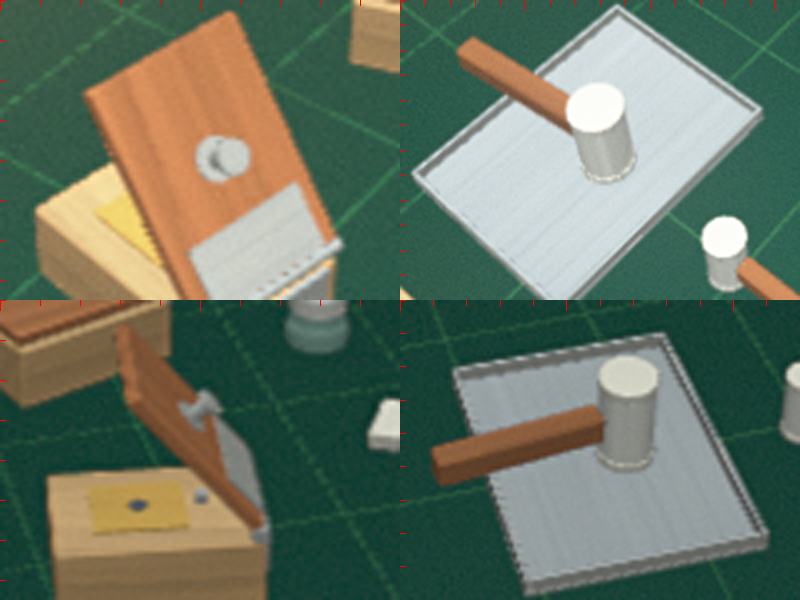

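The crops confirm that the tray mallet is the large one. The mallet next to the tray is clearly smaller. In the scene view the pin head top is at about (329,194) and the cover's free corners at (291,178) and (328,158). I'll fit the poses by reprojection.

```bash
cat > h.py <<'E'
import numpy as np,cv2
from scipy.optimize import least_squares
from scipy.spatial.transform import Rotation as R
from bench import *
C={n:get_calibration(n) for n in("scene","side")}
def proj(c,P):
    p=R.from_rotvec(c["orientation"]).inv().apply(np.atleast_2d(P)-c["xyz"])
    s=p[:,:2]/p[:,2:]; s=s*(1+c["k1"]*(s**2).sum(1,keepdims=True))
    K=c["intrinsics"]; return s*K[0,0]+K[:2,2]
def fit(obs,x0,model=None):
    # obs: (cam,local xyz,pixel); pose x,y,yaw at z=0
    def res(v):
        return np.concatenate([(proj(C[c] if isinstance(c,str) else c,R.from_euler('z',v[2]).apply(l)+[v[0],v[1],0])[0]-px) for c,l,px in obs])
    r=least_squares(res,x0,loss="soft_l1",x_scale=[.01,.01,.1]); print("pose",r.x.round(4),"deg",np.degrees(r.x[2]).round(1),"res",res(r.x).round(1)); return r.x
E
python3 - <<'E'
from h import *
def S(X,Y):return (270+X/4,155+Y/4)
def D(X,Y):return (290+X/4,165+(Y-300)/4)
def S2(X,Y):return(145+(X-400)/2.5,255+Y/2.5)
def D2(X,Y):return(300+(X-400)/3.333,255+(Y-300)/3.333)
c,s=np.cos(.9),np.sin(.9)
def cov(r,y,h):return [.06-r*c+h*s*1, y, .054+r*s+h*c]
obs=[("side",[-.065,.045,.048],D(48,477)),("side",[-.065,-.045,.048],D(53,555)),("side",[.065,-.045,.048],D(266,545)),
("scene",cov(.127,.045,.008),S(233,12)),("scene",cov(.127,-.045,.008),S(85,93)),("scene",cov(.070,0,.025),S(236,157)),("side",cov(.070,0,.025),D(212,400)),
("scene",[-.065,-.045,.048],S(38,210))]
for y0 in(0,.4,-.4):fit(obs,[.6,-.1,y0])
t=[]
for X,Y in((618,7),(762,112),(413,173)):t.append(("scene",S2(X,Y)))
L=[[-.075,.095,.014],[.075,.095,.014],[-.075,-.095,.014],[.075,-.095,.014]]
obs=[("scene",L[0],S2(618,7)),("scene",L[1],S2(762,112)),("scene",L[2],S2(413,173)),("side",L[0],D2(455,372)),("side",L[1],D2(664,334)),("side",L[3],D2(767,540)),("side",L[2],D2(527,588))]
for y0 in(0,.5,-.5):fit(obs,[.6,-.4,y0])
M=[("scene",[0,0,.069],S2(596,108)),("side",[0,0,.069],D2(628,377)),("scene",[-.128,0,.046],S2(468,46)),("side",[-.128,0,.046],D2(441,450))]
for y0 in(0,.5,-.5):fit(M,[.6,-.4,y0])
E
```

```text
pose [ 0.5467 -0.0236 -0.1788] deg -10.2 res [-0.6 -1.2 -0.   0.1  0.  -0.4  0.5 -0.   0.9  0.4 -0.4  0.7 -0.   0.1
 -1.6 -0.2]
pose [ 0.5467 -0.0236 -0.1788] deg -10.2 res [-0.6 -1.2 -0.   0.1  0.  -0.4  0.5 -0.   0.9  0.4 -0.4  0.7 -0.   0.1
 -1.6 -0.2]
pose [ 0.5467 -0.0236 -0.1788] deg -10.2 res [-0.6 -1.2 -0.   0.1  0.  -0.4  0.5 -0.   0.9  0.4 -0.4  0.7 -0.   0.1
 -1.6 -0.2]
pose [ 0.544  -0.2864 -0.0323] deg -1.9 res [-0.3 -0.2 -0.1  0.4 -1.9  0.7 -0.5 -1.3  0.6 -0.3  0.5 -1.1 -0.7 -1.7]
pose [ 0.544  -0.2864 -0.0323] deg -1.9 res [-0.3 -0.2 -0.1  0.4 -1.9  0.7 -0.5 -1.3  0.6 -0.3  0.5 -1.1 -0.7 -1.7]
pose [ 0.544  -0.2864 -0.0323] deg -1.9 res [-0.3 -0.2 -0.1  0.4 -1.9  0.7 -0.5 -1.3  0.6 -0.3  0.5 -1.1 -0.7 -1.7]
pose [ 0.5622 -0.2843  0.0814] deg 4.7 res [ 0.6  0.8  1.  -0.9 -0.5 -0.8 -1.5  0.7]
pose [ 0.5622 -0.2843  0.0814] deg 4.7 res [ 0.6  0.8  1.  -0.9 -0.5 -0.8 -1.5  0.7]
pose [ 0.5622 -0.2843  0.0814] deg 4.7 res [ 0.6  0.8  1.  -0.9 -0.5 -0.8 -1.5  0.7]
```

```bash
python3 - <<'E'
from h import *
v=[.5467,-.0236,-.1788]
W=lambda u,z:R.from_euler('z',v[2]).apply([u,0,z])+[v[0],v[1],0]
p=[]
for th,off in((.9,.05),(.9,.012),(.9,0),(.75,0),(.6,0),(.45,0),(.3,0),(.2,0),(.1,0),(.04,0),(.0,0)):
    r=.118; h=.008+off
    q=W(.06-r*np.cos(th)+h*np.sin(th)+.011,.054+r*np.sin(th)+h*np.cos(th)+.073); p.append(q); print(th,off,(100*q).round(1))
p=np.array(p)
print((100*np.diff(p,axis=0)).round(1))
print(100*(p[0]-get_obs()["tcp_pos"]), "pin",W(-.01,.079))
E
```

```text
0.9 0.05 [58.9 -3.1 25.5]
0.9 0.012 [56.  -2.6 23.2]
0.9 0 [55.1 -2.4 22.4]
0.75 0 [53.7 -2.2 21.3]
0.6 0 [52.5 -2.  20. ]
0.45 0 [51.5 -1.8 18.6]
0.3 0 [50.8 -1.7 17. ]
0.2 0 [50.4 -1.6 15.8]
0.1 0 [50.2 -1.5 14.7]
0.04 0 [50.1 -1.5 14. ]
0.0 0 [50.  -1.5 13.5]
[[-2.9  0.5 -2.4]
 [-0.9  0.2 -0.7]
 [-1.4  0.2 -1.1]
 [-1.2  0.2 -1.3]
 [-1.   0.2 -1.5]
 [-0.7  0.1 -1.6]
 [-0.4  0.1 -1.1]
 [-0.3  0.  -1.2]
 [-0.1  0.  -0.7]
 [-0.   0.  -0.5]]
[ 34.90587448 -66.17025134  -4.75561869] pin [ 0.53685942 -0.02182151  0.079     ]
```

Call:
jog_arm(plan=[[[2,-4,0],0.02],[[2,-4,0],0.02],[[2,-4,0],0.02],[[2,-4,0],0.02],[[2,-4,0],0.02],[[2,-4,0],0.02],[[2,-4,0],0.02],[[2,-4,0],0.02],[[2,-4,0],0.03],[[2,-4,0],0],[[2,-4,0],0],[[2,-4,0],0]], hand=0, grip_force=60)

```text
clock: 1.3
tcp_pos: [0.4805, 0.149, 0.3038]
orientation: [-0.272, -3.13, -0.0]
contact_force: [0.1, 0.8, 0.8]
grip_width: -0.0002
```

Call:
jog_arm(plan=[[[3,-4.5,0],0],[[3,-4.5,0],0],[[3,-4.5,0],0],[[2,-4.5,-2],0],[[0,0,-2.5],0],[[0,0,0],0],[[0,0,0],0]])

```text
clock: 2.0
tcp_pos: [0.5817, -0.0153, 0.2598]
orientation: [-0.271, -3.128, -0.0]
contact_force: [-0.0, -0.1, 0.2]
grip_width: -0.0001
```

Call:
jog_arm(plan=[[[-1.1,-0.6,-1.4],0],[[-1.1,-0.5,-1.4],0],[[-0.9,0.2,-0.7],0],[[-0.7,0.1,-0.6],0],[[-0.7,0.1,-0.6],0],[[-0.6,0.1,-0.7],0],[[-0.6,0.1,-0.7],0]])

```text
clock: 2.7
tcp_pos: [0.5252, -0.0207, 0.199]
orientation: [0.271, 3.129, 0.001]
contact_force: [0.8, 0.7, 0.3]
grip_width: 0.0
```

```bash
python3 - <<'E'
from h import *
o=get_obs();print(o["contact_force"],o["tcp_pos"])
a=grab_frame("side")[100:280,200:440,::-1];b=grab_frame("scene")[110:290,210:450,::-1]
cv2.imwrite("pics/press.png",np.hstack([cv2.resize(x,(400,300),interpolation=cv2.INTER_CUBIC) for x in(a,b)]))
E
```

```text
[0.76954437 0.71676615 0.33456098] [ 0.52519997 -0.02065714  0.1990437 ]
```

View pics/press.png

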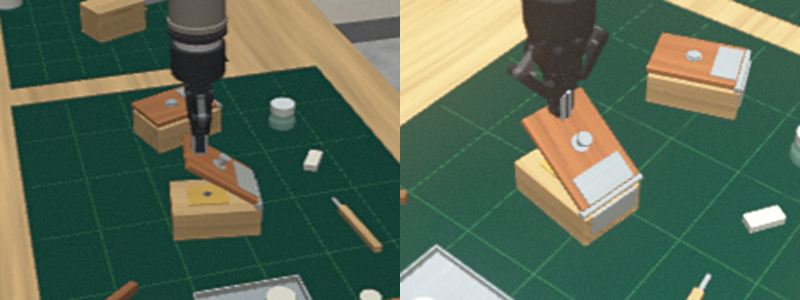

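The fingertips, at about (200,150) in the left panel, rest on the cover near its free edge, and the cover is already down to about 0.6 rad. I'll carry on along the arc.

Call:
jog_arm(plan=[[[-0.5,0.1,-0.7],0],[[-0.5,0.1,-0.7],0],[[-0.3,0.1,-0.8],0],[[-0.3,0,-0.8],0],[[-0.3,0.1,-0.8],0],[[-0.2,0,-0.8],0],[[-0.1,0,-0.6],0],[[0,0,-0.6],0],[[0,0,-0.3],0],[[0,0,0],0]])

```text
clock: 3.8
tcp_pos: [0.5032, -0.0173, 0.1377]
orientation: [-0.273, -3.129, 0.0]
contact_force: [-0.2, -0.3, 0.8]
grip_width: -0.0001
```

Call:
jog_arm(plan=[[[0,0,3],0],[[0,0,4],0],[[0,-4,4],0.08],[[0,-4,0],0.09],[[0.3,-4,0],0.086],[[0.3,-4,0],0],[[0.4,-4,0],0],[[0.4,-4,0],0],[[0.3,-3,0],0],[[0,0,0],0],[[0,0,0],0]], hand=7)

```text
clock: 4.9
tcp_pos: [0.52, -0.2831, 0.2434]
orientation: [0.127, -3.139, -0.0]
contact_force: [-0.0, 0.5, 0.6]
grip_width: 0.0697
```

```bash
python3 - <<'E'
from h import *
o=get_obs();print(o["contact_force"],o["tcp_pos"],o["clock"])
c=get_calibration("wrist");w=grab_frame("wrist")[:,:,::-1];s=grab_frame("scene")[:,:,::-1];d=grab_frame("side")[:,:,::-1]
cv2.imwrite("pics/w1.png",w);cv2.imwrite("pics/s1.png",s);cv2.imwrite("pics/d1.png",d)
import pickle;pickle.dump(c,open("w1.pkl","wb"))
for l,u in (("M",[.5622,-.2843,.0814]),):
  for P in([0,0,.069],[-.128,.009,.046],[-.128,-.009,.046]): 
    q=proj(c,R.from_euler('z',u[2]).apply(P)+[u[0],u[1],0])[0]; print(q); cv2.circle(w:=w.copy(),tuple(q.round().astype(int).tolist()),3,(0,0,255),1)
print("pin scene/side",[proj(C[n],[.5369,-.0218,.079])[0].round(1) for n in C])
k=lambda im,x,y:cv2.resize(im[y:y+75,x:x+100],(320,240),interpolation=cv2.INTER_CUBIC)
cv2.imwrite("pics/v1.png",np.vstack([np.hstack([k(s,265,165),k(d,285,165)]),cv2.resize(w,(640,400))[:350]]))
E
```

```text
[-0.01916033  0.46749912  0.57648747] [ 0.52002062 -0.28305912  0.24343105] 4.9
[316.78849178 238.86543363]
[326.35437019  99.10167395]
[306.42784395  99.11196137]
pin scene/side [array([312.3, 199.9]), array([324.2, 206.7])]
```

View pics/v1.png

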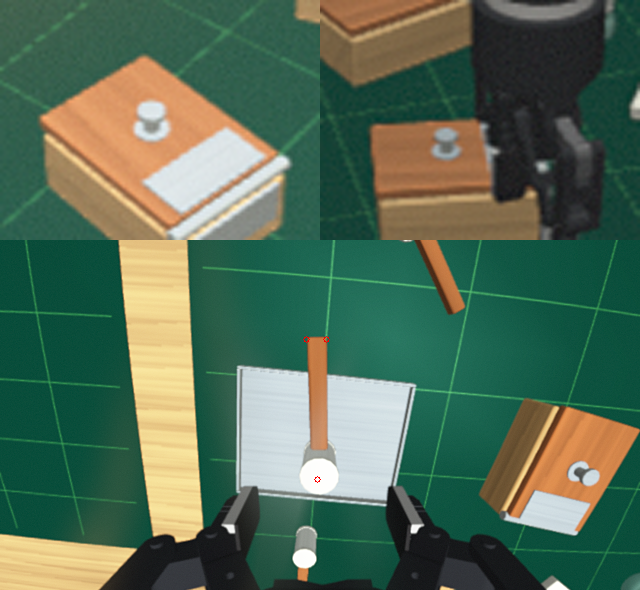

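The cover is shut: the two pin checks agree with the prediction within 1 px, at scene (312,199) and side (324,207). The wrist view shows the mallet head at (319,475) in the composite, about 2 mm from the prediction. I'll descend to the handle.

Call:
jog_arm(plan=[[[-0.1,-0.3,-4],0],[[0,0,-4],0],[[0,0,-3],0],[[0,0,-2],0],[[0,0,-1.5],0],[[0,0,-0.8],0],[[0,0,0],0],[[0,0,0],0]])

```text
clock: 5.85
tcp_pos: [0.5198, -0.2858, 0.0913]
orientation: [-0.129, 3.138, -0.001]
contact_force: [-0.7, -0.7, -0.4]
grip_width: 0.07
```

Call:
jog_arm(plan=[[[0,0,0],0],[[0,0,0],0],[[0,0,0],0],[[0,0,0],0],[[0,0,0],0],[[0,0,0],0],[[0,0,0],0],[[0,0,0],0]], hand=0, grip_force=110)

```text
clock: 6.65
tcp_pos: [0.5195, -0.2859, 0.0911]
orientation: [-0.129, 3.138, -0.0]
contact_force: [-1.5, 2.0, 4.8]
grip_width: 0.0163
```

Call:
jog_arm(plan=[[[0,0,1],0],[[0,0,2],0],[[0,0,3],0],[[0,0,4],0],[[0,0,2],0],[[0,0,0],0],[[0,0,0],0],[[0,0,0],0]])

```text
clock: 7.45
tcp_pos: [0.5182, -0.285, 0.2088]
orientation: [0.129, -3.136, -0.002]
contact_force: [0.1, -0.0, -2.8]
grip_width: 0.0162
```

```bash
python3 - <<'E'
from h import *
o=get_obs();print(o["contact_force"],o["moment"],o["tcp_pos"],o["clock"])
c=get_calibration("wrist")
w=grab_frame("wrist")[:,:,::-1];s=grab_frame("scene")[:,:,::-1];d=grab_frame("side")[:,:,::-1]
k=lambda im,x,y:cv2.resize(im[y:y+120,x:x+160],(400,300),interpolation=cv2.INTER_CUBIC)
# predicted if held rigidly: head rel. TCP
t=o["tcp_pos"];dz=t[2]-.0911;dx=t[0]-.5195;dy=t[1]+.2859
H=np.array([.5605,-.2835,.069])+[dx,dy,dz]
print("head top pred",H,[proj(C[n],H)[0].round(1) for n in C],proj(c,H)[0], "lower", [proj(C[n],H-[0,0,.066])[0].round(1) for n in C])
cv2.imwrite("pics/v2.png",np.vstack([np.hstack([k(s,150,200),k(d,290,180)]),np.hstack([cv2.resize(w,(480,300)),np.zeros((300,320,3),np.uint8)])]))
E
```

```text
[ 0.0787888  -0.01570219 -2.76382374] [ 0.02059788  0.06215681 -0.01898357] [ 0.51823269 -0.28499056  0.2088303 ] 7.45
head top pred [ 0.55923269 -0.28259056  0.1867303 ] [array([211.6, 250.6]), array([370.1, 231.2])] [318.99442438 387.77894415] lower [array([218.6, 278.2]), array([368.8, 257.6])]
```

View pics/v2.png

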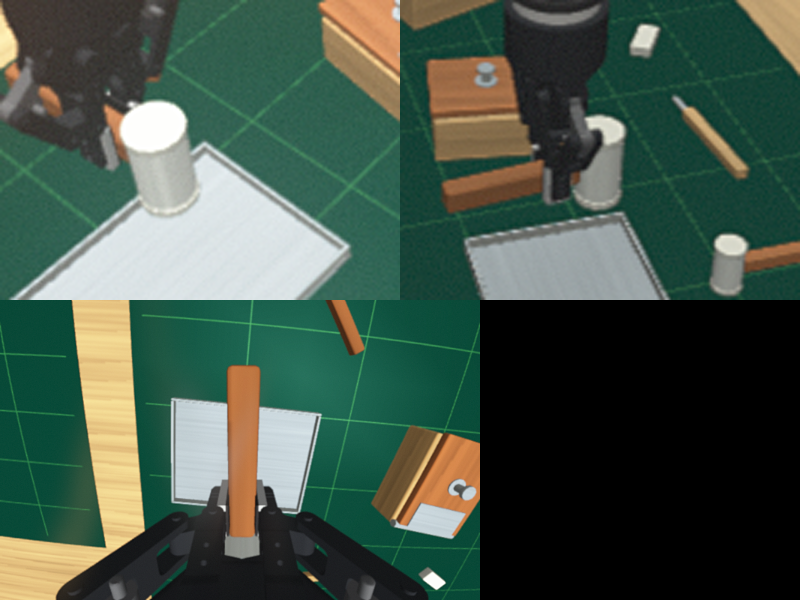

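The mallet is held level. The head top in the scene view is at (211.6,249.6) against a prediction of (211.6,250.6), and the 2.8 N weight matches 0.3 kg. Now to above the pin.

Call:
jog_arm(plan=[[[0,1,1],0],[[-0.2,3,0],0],[[-0.4,4,0],0],[[-0.4,4,0],0],[[-0.4,4,0],0],[[-0.4,4,0],0],[[-0.3,3,0],0],[[-0.2,2,0],0],[[0,1.1,0],0],[[0,0,0],0],[[0,0,0],0],[[0,0,0],0]])

```text
clock: 8.8
tcp_pos: [0.4963, -0.0262, 0.2205]
orientation: [-0.125, 3.139, -0.001]
contact_force: [0.2, -0.9, -3.1]
grip_width: 0.016
```

Call:
jog_arm(plan=[[[0,0.2,0],0],[[0,0,0],0],[[0,0,-3.2],0],[[0,0,-3.4],0],[[0,0,3],0],[[0,0,3.5],0],[[0,0,0],0],[[0,0,0],0]])

```text
clock: 9.6
tcp_pos: [0.4966, -0.0228, 0.2199]
orientation: [-0.129, 3.137, 0.001]
contact_force: [-0.4, -1.0, -3.1]
grip_width: 0.0169
```

```bash
python3 - <<'E'
from h import *
o=get_obs();print(o["contact_force"],o["moment"],o["tcp_pos"],o["grip_width"],o["clock"])
s=grab_frame("scene")[:,:,::-1];d=grab_frame("side")[:,:,::-1]
for z in(.079,.067):print(z,[proj(C[n],[.5369,-.0218,z])[0].round(1) for n in C])
k=lambda im,x,y:cv2.resize(im[y:y+120,x:x+160],(400,300),interpolation=cv2.INTER_CUBIC)
cv2.imwrite("pics/v3.png",np.hstack([k(s,240,130),k(d,250,130)]))
E
```

```text
[-0.44505556 -1.03116904 -3.05341865] [-0.04482868  0.09567376  0.03397161] [ 0.49662151 -0.02281988  0.2199286 ] 0.01687201339403988 9.6
0.079 [array([312.3, 199.9]), array([324.2, 206.7])]
0.067 [array([312.3, 204.3]), array([324.2, 210.7])]
```

View pics/v3.png

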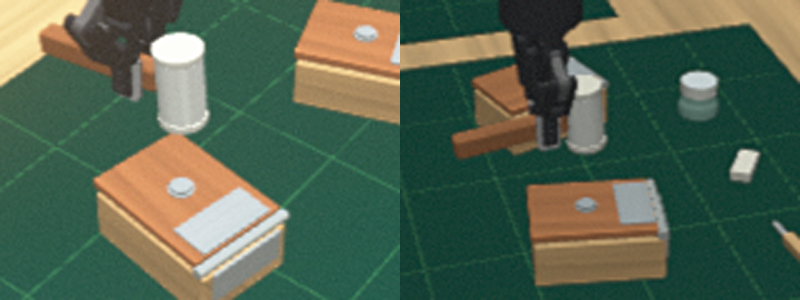

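The pin is down: it sits at scene (312.4,204.4) and side (324,211.6), matching the predictions for fully down, and the shank no longer shows. The mallet goes back along the same path.

Call:
jog_arm(plan=[[[0,-1.5,0],0],[[0.3,-3,0],0],[[0.4,-4,0],0],[[0.4,-4,0],0],[[0.4,-4,0],0],[[0.4,-4,0],0],[[0.3,-3,0],0],[[0.1,-2,0],0],[[0,-0.8,0],0],[[0,0,0],0],[[0,0,0],0]])

```text
clock: 10.8
tcp_pos: [0.5191, -0.2841, 0.2187]
orientation: [0.131, -3.138, -0.002]
contact_force: [0.3, 0.3, -2.4]
grip_width: 0.0163
```

Call:
jog_arm(plan=[[[0,0,-4],0],[[0,0,-4],0],[[0,0,-2.5],0],[[0,0,-1],0],[[0,0,-0.5],0],[[0,0,0],0],[[0,0,0],0]])

```text
clock: 11.5
tcp_pos: [0.5201, -0.2859, 0.1008]
orientation: [-0.129, 3.137, -0.001]
contact_force: [-0.3, -0.1, -2.1]
grip_width: 0.0165
```

Call:
jog_arm(plan=[[[0,0,-0.4],0],[[0,0,-0.3],0],[[0,0,-0.1],0],[[0,0,0],0],[[0,0,0],0]])

```text
clock: 12.0
tcp_pos: [0.5192, -0.2857, 0.0915]
orientation: [-0.129, 3.139, 0.0]
contact_force: [-0.4, 0.4, -2.5]
grip_width: 0.0164
```

Call:
jog_arm(plan=[[[0,0,-0.1],0],[[0,0,0],0],[[0,0,0],0]])

```text
clock: 12.3
tcp_pos: [0.5192, -0.2856, 0.0904]
orientation: [0.129, -3.139, -0.0]
contact_force: [0.3, -0.0, -2.3]
grip_width: 0.0162
```

Call:
jog_arm(plan=[[[0,0,-0.1],0],[[0,0,0],0],[[0,0,0],0]])

```text
clock: 12.6
tcp_pos: [0.5192, -0.2857, 0.0894]
orientation: [0.129, -3.139, -0.0]
contact_force: [0.8, 0.3, -2.7]
grip_width: 0.0162
```

Call:
jog_arm(plan=[[[0,0,-0.1],0],[[0,0,0],0],[[0,0,-0.1],0],[[0,0,0],0],[[0,0,0],0]])

```text
clock: 13.1
tcp_pos: [0.5192, -0.2858, 0.0885]
orientation: [-0.129, 3.139, 0.0]
contact_force: [-4.4, 1.8, 9.9]
grip_width: 0.0158
```

Touched down at 0.0885, with Fz up to +10 N. I'll back off 1 mm and release.

Call:
jog_arm(plan=[[[0,0,0.1],0],[[0,0,0],0],[[0,0,0],0]])

```text
clock: 13.4
tcp_pos: [0.5193, -0.2858, 0.0887]
orientation: [-0.129, 3.139, -0.0]
contact_force: [-2.7, 0.4, 4.0]
grip_width: 0.0161
```

Call:
jog_arm(plan=[[[0,0,0],0],[[0,0,0],0],[[0,0,0],0],[[0,0,0],0],[[0,0,0],0],[[0,0,0],0],[[0,0,0],0],[[0,0,0],0]], hand=7)

```text
clock: 14.2
tcp_pos: [0.5192, -0.2857, 0.0885]
orientation: [-0.129, 3.139, -0.0]
contact_force: [-0.2, -0.3, -0.0]
grip_width: 0.0702
```

Call:
jog_arm(plan=[[[0,0,1],0],[[0,0,2],0],[[0,0,4],0],[[0,0,4],0],[[0,0,4],0],[[0,0,4],0],[[0,0,0],0],[[0,0,0],0]])

```text
clock: 15.0
tcp_pos: [0.5194, -0.2858, 0.28]
orientation: [-0.129, 3.136, -0.001]
contact_force: [-0.8, 0.5, -1.1]
grip_width: 0.0701
```

```bash
python3 - <<'E'
from h import *
o=get_obs();print(o["contact_force"],o["tcp_pos"],o["grip_width"],o["clock"])
s=grab_frame("scene")[:,:,::-1];d=grab_frame("side")[:,:,::-1]
cv2.imwrite("pics/v4.png",np.hstack([cv2.resize(x[y:y+240,a:a+320],(400,300),interpolation=cv2.INTER_CUBIC) for x,a,y in((s,150,120),(d,200,130))]))
E
```

```text
[-0.80208247  0.46733777 -1.12554714] [ 0.51943341 -0.28582874  0.28001104] 0.07012936335546237 15.0
```

View pics/v4.png

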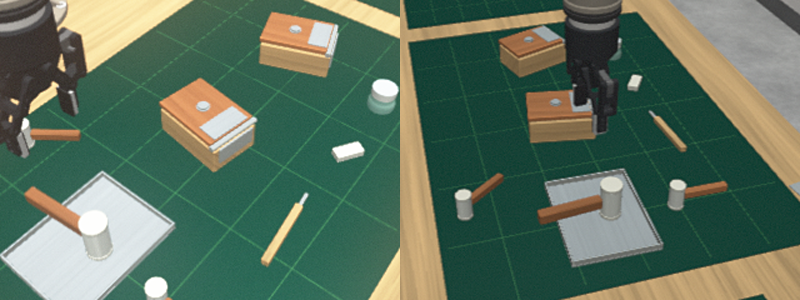

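The mallet stands free in the tray, at (94,235) in the left panel and (610,198) in the right. The cover is shut with its pin down, and the other things have not moved. Handing in.

```bash
python3 -c "
from bench import *
print(hand_in())"
```

```text
the job is handed in; nothing more can be done
None
```

The job is done and handed in at about 15 s of robot time; the hand-in itself gives no verdict.

- **Cover:** I pressed it down along its arc with the closed fingertips until it snapped shut. Afterwards the pin head sat within about 1 px of where a shut cover puts it in both views.
- **Mallet:** Of the three in view I took the large one standing in the tray, gripping it across the handle.
- **Pin:** One blow at about 0.34 m/s drove it down. Both views then matched the fully-down position, within about 1 px. I judged this from the pictures, since there is no joint reading for the pin.
- **Return:** The mallet went back into the tray at the pose I took it from. It touched down about 2.6 mm lower at the tool than at pick-up, so it had probably slid slightly in the grip. Contact pressed with about 10 N before I backed off, released it and moved the arm clear.

The last pictures show the cover shut with its pin down and the mallet standing free in the tray. The spare block and the loose things look undisturbed. Forces read at the end of each move stayed at or below about 11 N, but the peak during the blow was not recorded.

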